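Function test of the disc sander's twist-release stop button

ROBOT

A 6-joint arm with a two-finger parallel gripper is mounted at the origin on the work surface; the furniture and walls round the work are solid. World frame = base frame: x ahead of the robot, y to its left, z up, the work surface at z = 0. Lengths are in mm, angles in rad, forces in N, time in s.
With the tool pointing down it reaches from about 350 to 775 mm from the base axis. Payload 7.3 kg.
Tool frame: the origin (TCP) lies at the very end of the fingers, on their centre line; the grasp point (between the pads) lies 19 mm behind it; x points along the fingers, z is the direction in which the jaws open and shut, and the axes are right-handed (so a half turn about x gives the same grasp; the last joint's range is limited). The gripper opens to 92 mm and grips with 3 to 60 N. Pads are 19 mm wide; open, the fingers measure 130 mm over their backs; the gripper's body (75 mm by 190 mm) begins 47 mm behind the grasp point.
Start: joints at [1.063, 0.342, 1.524, -0, 1.275, -0.146], TCP at [185.815, 491.037, 226.741] pointing down, gripper open.
Joint ranges: [-2.53, 2.53], [-0.77, 2.02], [0.04, 2.7], [-1, 4.14], [0.28, 2.66], [-3.11, 3.11]. Speed limits (rad/s): [2.57, 2.57, 3.14, 3.14, 3.14, 3.14].

INTERFACE

Orientations are given as [roll, pitch, yaw] about the fixed x, y, z axes, in that order (R = Rz(yaw) Ry(pitch) Rx(roll)).
In Python, from plant import * gives the robot as it stands.
- The arm moves only by the tool carry_out, never from a script. Its argument "rows" is a list of rows, each a list of 4 numbers: the shift along the world's x, y, z in mm, then the turn about the world's z in degrees. In form: [[x, y, z, twist], ...]. A call has 1 to 20 rows; each row is the pose to reach, as a shift and turn from the pose measured when the call began; what a row does not reach only later rows make up. A row lasts 1/12 s, in which the tool goes at most 41.7 mm and 7.16 degrees, less where a joint would pass 70% of its speed; a pose out of reach is approached as far as the arm can. A call with a gripper value outside its range is refused whole. "hand" is the finger opening in mm, from 0 to 91.8, set as the call begins (left out, the last holds). The fingers move at their own pace and stop on an object; the grip force is fixed at half the most. Time passes only in rows, so rows that repeat a pose let the fingers close. It gives the time, the measured TCP pose, the force and the opening at its end, in the units of the state.
- get_obs(): the state, without advancing time (a new reading comes with each control period).
- capture(name): name is "scene" or "top" or "wrist"; returns the picture (400x640x3 uint8, red, green, blue); there is no depth.
- camera_info(name): a dict with "camera_matrix" (3x3 intrinsics, pixels), "pose" (4x4, takes a point from camera to world coordinates); the wrist camera has in their place "mount" (4x4, takes a point from camera to tool coordinates, whose origin is the TCP and whose axes are the tool frame's). Camera axes: x right, y down, z forward; pixel columns grow to the right and rows downward; lengths in mm; the calibration is good to about 2 mm. The wrist camera is an equidistant fisheye: a pixel r from the principal point sees the ray r / f radians off the axis. A picture is of the moment at which its call begins: read the wrist's pose just before it. camera_info takes no time and is no camera call.
- close_job(): hands the job in, once; it reports no verdict.
The state is a dict: "time": time; "joint_positions": joint angles; "dq": joint speeds; "tau": joint torques, N m; "tool_pos": TCP position; "tcp_rot": TCP orientation; "contact_force": force on the tool from outside, world axes, zero at the start; "moment": the same for the moment, N m; "grip_width": finger opening in mm.
Only numpy, scipy, OpenCV 4.12 (cv2) and the standard library are available. Lean on these libraries where they do the work, as an engineer would, in place of code of your own. Each camera call takes 0.05 s, during which the arm holds its last target. There are 200 camera calls.

TASK

Test the stop button of the small disc sander before work: push its three-lobed mushroom head straight down until it latches and take your finger off, then turn it clockwise (seen from above) by pushing a lobe round with a fingertip until it springs back out, and let go. After that, press the small round reset button beside it right down and let it come up again. Do not grip or force the stop head, do not press reset while the stop is in, and leave the loose things lying on and around the machine where they are.

Things in the scene. Friction and masses are not known exactly. Their poses are not given: they have to be found in the camera images.
- sander: Grey bench disc sander, fixed. Origin on the bench under the middle of its control deck; x points away from the operator (front faces -x), y to its left. Base 170 mm wide (y -85..85), x -45 to 265, top at z 75; bright control plate on it at x -42..42, top z 77. Motor, 132 mm disc and work table stand behind the deck: table from x 105, top z 144, guard and motor from x 120, up to z 224
- stop_head: Mushroom head of the stop button, on the deck's left (sander x 0, y 36 mm). Origin on its axis at its underside, z up; x points to lobe_0. Round hub of 21.5 mm radius, domed, 23 mm high; three lobes 120 deg apart, 21 mm wide, round ends reaching 37 mm from the axis, 1 to 16 mm above the underside, with clockwise arrows. Underside 16 mm above the deck when out, 8 mm when in
- stop_top (a point): Centre of the stop head's domed top, 23 mm above its underside, on the axis; 116 mm above the bench when out, 108 mm when latched in
- lobe_0 (a point): Tip of one lobe of the stop head, 37 mm from the axis, at half the lobe's height (8.5 mm above the underside); a gap for a fingertip lies 60 deg to either side, where the hub is 21.5 mm in radius. Turns with the head; at rest it points along the sander's +x
- lobe_1 (a point): Tip of the second lobe, as lobe_0, 120 deg anticlockwise from it seen from above
- lobe_2 (a point): Tip of the third lobe, as lobe_0, 240 deg anticlockwise from lobe_0 seen from above
- stop_push (a joint): Depth of the stop button, m: 0 out, 0.008 fully in. A steady 6 to 7 N moves it; past half way it snaps down by itself and stays in (latched). Below half depth it springs back out by itself
- stop_twist (a joint): Turn of the stop head clockwise from above, rad: 0 at rest, end stop at 0.95; it springs back to 0 when let go. With the button in, turning works a cam that lifts it, and it springs out at about 0.65 rad; a lobe needs a sideways push of 2 to 5 N. While turned, the head cannot be pressed in
- reset_top (a point): Centre of the top of the reset button: plain black round push button, 25 mm across, standing 16.5 mm above the deck, on the deck's right (sander x 0, y -46 mm)
- reset_push (a joint): Depth of the reset button, m: 0 up, 0.005 fully down; sprung, 2.5 N at the start, 5 N fully down
- jig_blank: Loose pine blank, 50x98x20 mm, lying on the sander's work table; bystander. Origin under its centre
- pencil: Loose pencil, 164 mm long, 6 mm thick, lying across the base behind the control plate (sander x about 85 mm); bystander. Origin under its centre
- pine_cube: Loose pine offcut, 48x55x45 mm, on the bench to the right of the sander; bystander. Origin under its centre
- dust_brush: Loose flat bench brush, 42x175x10 mm, on the bench to the front and right of the sander; bystander. Origin under its centre

How it is judged (in metres and radians):
On the way, in this order (a step that is already met when the one before it is completed fails the run):
1. the stop is pressed in, latched, with nothing of the gripper touching it (value of joint stop_push above 0.0065 m and contact force between the fingers and stop_head below 0.3 N), for 0.2 s.
2. the stop head is turned clockwise (value of joint stop_twist above 0.45 rad), for 0.02 s.
3. the stop is out again, its head turned back and let go (value of joint stop_push below 0.0015 m and value of joint stop_twist below 0.12 rad and contact force between the fingers and stop_head below 0.3 N), for 0.2 s.
4. the reset button is pressed down (value of joint reset_push above 0.0035 m), for 0.05 s.
At the end, for the whole second after the job is handed in: the stop button is fully out (within 1.5 mm) with its head turned back (within 0.12 rad), and the reset button is up again (within 1 mm) (value of joint stop_push below 0.0015 m and value of joint stop_twist below 0.12 rad and value of joint reset_push below 0.001 m); the robot touches nothing.
It fails at once if the stop head is gripped or forced (over 35 N from the fingers) (contact force between the fingers and stop_head above 35 N).
It fails at once if reset is pressed while the stop is in (value of joint reset_push above 0.002 m and value of joint stop_push above 0.003 m).
It fails at once if a loose thing is lifted or shifted by more than 20 mm (distance of any of jig_blank, pencil, pine_cube, dust_brush from where it was at the start of the episode above 0.02 m).
It also fails if it takes over 45 s, if anything falls off the work surface, if the arm or the gripper's body presses on something with over 40 N, if the wrist force passes 120 N, or if a joint passes its speed limit or range.

## Working session

There is one attempt and no reset: what is moved stays moved. The work goes in short steps, Python scripts to look and compute and a tool call to move; the robot and the scene stay as the last step left them, time stands still between calls to the robot, and variables do not carry over. Pictures are saved under pics/ and viewed, about 8 in all and at most 12, crops included, and the job is handed in when it is done.

Besides the shell and the picture viewer there is one more tool, called after "Request:" as name(argument=value, ...), one argument or row to a line, values as JSON. carry_out: Moves the arm, as the interface text tells. Its arguments: {"type":"object","properties":{"rows":{"type":"array"},"hand":{"type":"number"}},"required":["rows"]}

```bash
mkdir -p pics; python3 - <<'E'
from plant import *
import cv2,numpy as np
o=get_obs(); print(o)
for n in("top","scene"):
    cv2.imwrite(f"pics/{n}0.png",cv2.cvtColor(capture(n),cv2.COLOR_RGB2BGR)); i=camera_info(n); print(n,np.round(i["camera_matrix"],1).tolist(),np.round(i["pose"],3).tolist())
print(camera_info("wrist"))
E
```

```text
{'time': 0.0, 'joint_positions': array([ 1.06300661e+00,  3.42739680e-01,  1.52502370e+00, -1.69696965e-05,
        1.27541797e+00, -1.46005959e-01]), 'dq': array([ 3.23770717e-04,  4.85769412e-04,  5.99957038e-04,  5.97211588e-05,
       -9.10219774e-04,  5.84380389e-04]), 'tau': array([ 1.17484367e-03, -4.31249464e+01, -2.44212914e+01,  7.18196877e-02,
        5.59981016e-02, -1.49091438e-04]), 'tool_pos': array([185.60193285, 490.65135652, 226.03384476]), 'tcp_rot': array([ 3.00580033,  1.56920755, -2.06836746]), 'contact_force': array([-0.23435263, -0.9238015 , -0.49461071]), 'moment': array([ 0.00805291,  0.0206376 , -0.04882025]), 'grip_width': 91.75089294652427}
top [[378.6, 0.0, 318.7], [0.0, 378.6, 199.9], [0.0, 0.0, 1.0]] [[0.006, -0.986, 0.164, 394.272], [-1.0, -0.007, -0.005, 160.965], [0.006, -0.164, -0.986, 994.314], [0.0, 0.0, 0.0, 1.0]]
scene [[483.9, 0.0, 319.3], [0.0, 483.9, 197.5], [0.0, 0.0, 1.0]] [[0.803, -0.452, 0.389, 2.636], [-0.596, -0.598, 0.536, -565.635], [-0.01, -0.662, -0.75, 1132.587], [0.0, 0.0, 0.0, 1.0]]
{'camera_matrix': array([[309.70691629,   0.        , 319.6854785 ],
       [  0.        , 309.70691629, 205.16047439],
       [  0.        ,   0.        ,   1.        ]]), 'mount': array([[-8.06131981e-05, -2.70555427e-01,  9.62704396e-01,
        -1.58399622e+02],
       [ 5.70833100e-04, -9.62704255e-01, -2.70555340e-01,
         7.30888944e+01],
       [ 9.99999834e-01,  5.27733204e-04,  2.32048662e-04,
         8.71820528e-01],
       [ 0.00000000e+00,  0.00000000e+00,  0.00000000e+00,
         1.00000000e+00]])}
```

View pics/top0.png

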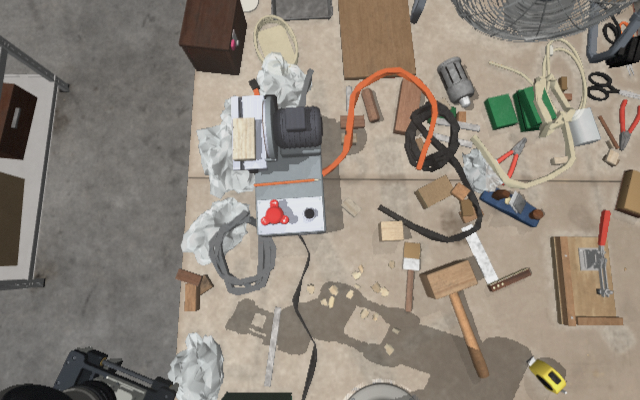

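View pics/scene0.png

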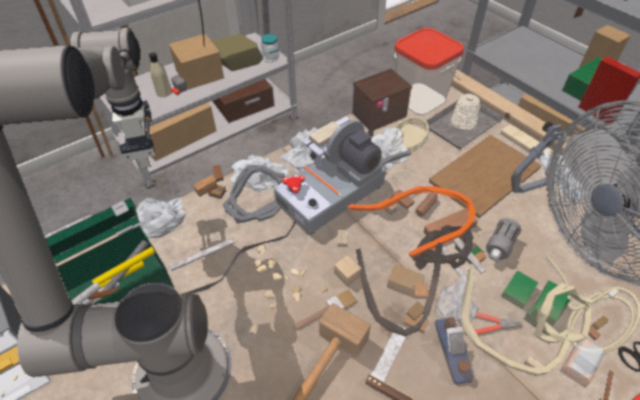

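```bash
cat > h.py <<'E'
from plant import *
import cv2,numpy as np
def ray(n,uv):
    i=camera_info(n);P=np.array(i["pose"]);d=np.linalg.inv(i["camera_matrix"])@[uv[0],uv[1],1];return P[:3,3],P[:3,:3]@d
def onz(n,uv,z):
    o,d=ray(n,uv);return o+d*(z-o[2])/d[2]
def red(im):
    h=cv2.cvtColor(im,cv2.COLOR_RGB2HSV);return (((h[...,0]<6)|(h[...,0]>172))&(h[...,1]>150)&(h[...,2]>90)).astype(np.uint8)
E
python3 - <<'E'
from h import *
for n,(x0,y0,x1,y1) in dict(top=(225,185,345,245),scene=(260,165,360,235)).items():
    im=cv2.cvtColor(cv2.imread(f"pics/{n}0.png"),cv2.COLOR_BGR2RGB)
    c=im[y0:y1,x0:x1]
    for nm,m in(("red",red(c)),("blk",(c.max(2)<60).astype(np.uint8))):
        k,l,s,ce=cv2.connectedComponentsWithStats(m)
        for j in range(1,k):
            if s[j,4]>25:
                uv=ce[j]+[x0,y0]; print(n,nm,uv.round(1),(s[j]+[x0,y0,0,0,0]).tolist(),onz(n,uv,104 if nm=="red" else 91).round(1))
im=cv2.imread("pics/top0.png")[185:245,235:345]
im2=cv2.imread("pics/scene0.png")[165:225,260:350]
cv2.imwrite("pics/c.png",np.vstack([cv2.resize(im,(550,300),interpolation=2),cv2.resize(im2,(550,300*11//11),interpolation=2)]))
E
```

```text
top red [274.4 214.5] [262, 200, 27, 25, 310] [506.8 260.9 104. ]
top blk [309.5 213. ] [306, 209, 8, 9, 40] [512.8 178.2  91. ]
scene red [293.4 182.6] [283, 177, 20, 15, 157] [510.5 261.6 104. ]
```

View pics/c.png

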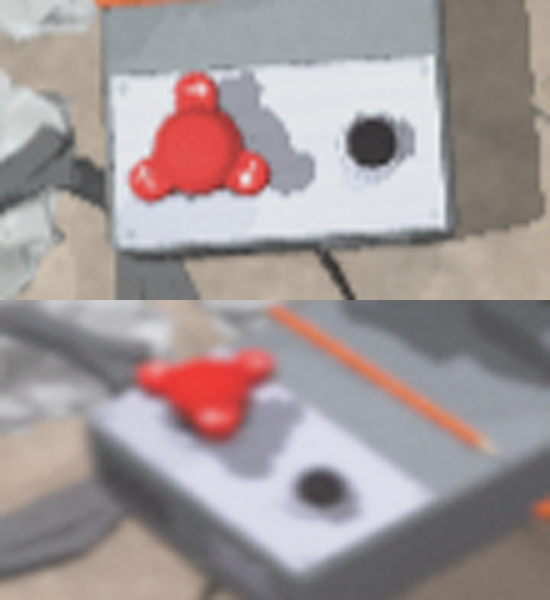

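```bash
python3 - <<'E'
from h import *
from scipy.spatial.transform import Rotation as R
o=get_obs();M=R.from_euler('xyz',o['tcp_rot']).as_matrix();print(M.round(3))
print("yaw of tool z",np.degrees(np.arctan2(M[1,2],M[0,2])),"tool y",np.degrees(np.arctan2(M[1,1],M[0,1])))
E
```

```text
[[-0.001 -0.935  0.354]
 [-0.001  0.354  0.935]
 [-1.     0.    -0.001]]
yaw of tool z 69.2693259231082 tool y 159.26931041759929
```

Request:
carry_out(
  hand=0,
  rows=[
    [20,-16,0,2],
    [50,-41,0,4],
    [80,-65,0,6],
    [110,-90,0,8],
    [140,-114,0,10],
    [170,-139,0,12],
    [200,-163,0,14],
    [230,-188,0,16],
    [260,-212,0,18],
    [285,-232,0,20],
    [305,-249,0,22],
    [314,-256,0,24],
    [314,-256,0,24],
    [314,-256,0,24],
    [314,-256,0,24],
  ],
)

```text
time: 1.35
tool_pos: [498.7, 235.3, 225.8]
tcp_rot: [2.309, 1.569, -2.347]
contact_force: [-0.5, 0.0, 0.2]
grip_width: 1.0
```

```bash
cat >> h.py <<'E'
from scipy.spatial.transform import Rotation as R
def wray(o,uv):
    i=camera_info("wrist");K=i["camera_matrix"];M=np.array(i["mount"]);p=(np.array(uv)-K[:2,2])/K[0,0];r=np.hypot(*p)
    d=np.r_[p/r*np.sin(r),np.cos(r)];T=R.from_euler('xyz',o['tcp_rot']).as_matrix()
    return o['tool_pos']+T@M[:3,3], T@M[:3,:3]@d
def wz(o,uv,z):
    a,d=wray(o,uv);return a+d*(z-a[2])/d[2]
E
python3 - <<'E'
from h import *
import pickle
o=get_obs();im=capture("wrist");pickle.dump(o,open("o1.pkl","wb"));print(o['time'],o['tool_pos'],o['tcp_rot'],o['contact_force'],o['grip_width'])
cv2.imwrite("pics/w1.png",cv2.cvtColor(im,cv2.COLOR_RGB2BGR))
E
```

```text
1.35 [498.72425896 235.2956015  225.84117978] [ 2.30881684  1.56903542 -2.34696619] [-0.50785767  0.03626079  0.15757603] 1.0267425821011558
```

View pics/w1.png

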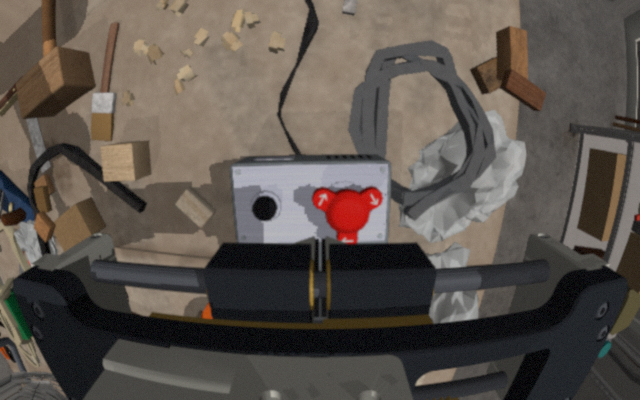

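```bash
python3 - <<'E'
from h import *
im=cv2.cvtColor(capture("scene"),cv2.COLOR_RGB2BGR)[30:230,180:400]
cv2.imwrite("pics/s1.png",cv2.resize(im,(660,600),interpolation=2))
E
```

```text
(no output)
```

View pics/s1.png

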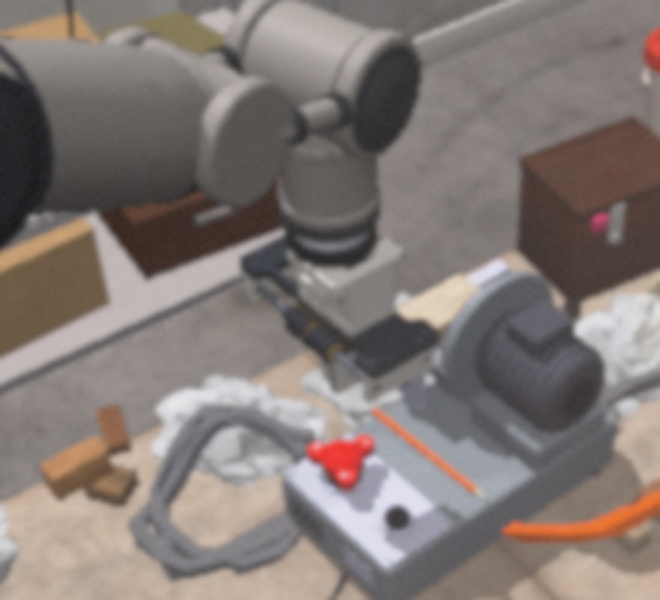

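```bash
python3 - <<'E'
from h import *
import pickle
o=pickle.load(open("o1.pkl","rb"));im=cv2.cvtColor(cv2.imread("pics/w1.png"),cv2.COLOR_BGR2RGB)
# reset
c=im[190:232,245:290];k,l,s,ce=cv2.connectedComponentsWithStats((c.max(2)<70).astype(np.uint8))
j=1+s[1:,4].argmax();uv=ce[j]+[245,190];print("reset",uv,s[j],wz(o,uv,93.5).round(1))
# front edge of plate
g=im.min(2).astype(int);pts=[]
for u in range(242,382,4):
    col=np.diff(g[150:180,u]);pts.append(wz(o,(u,150+col.argmax()+.5),77)[:2])
pts=np.array(pts);vx,vy,x,y=cv2.fitLine(pts.astype(np.float32),cv2.DIST_HUBER,0,.01,.01).ravel();print("front edge",x,y,"yaw",np.degrees(np.arctan(-vx/vy)), pts[[0,-1]])
# red
m=red(im);m[:180]=0;m[242:]=0;ys,xs=np.nonzero(m);print(xs.min(),xs.max(),ys.min())
q=[]
P=np.array([wz(o,p,101) [:2] for p in zip(xs,ys)])
print("red at z101 ymin/max",P[:,1].min(),P[:,1].max(),"xmin",P[:,0].min())
i=camera_info("scene");X=np.linalg.inv(i["pose"])@np.r_[o["tool_pos"],1];p=i["camera_matrix"]@X[:3];p=p[:2]/p[2];print("tcp in s1",(p-[180,30])*3)
E
```

```text
reset [263.82300885 207.96017699] [  7   6  25  24 452] [513.5 181.6  93.5]
front edge 469.69864 228.55237 yaw 4.280955 [[474.67156359 155.24170575]
 [465.08732376 293.17215714]]
313 639 187
red at z101 ymin/max 229.63789246752899 737.9050462817181 xmin 484.8463663248927
tcp in s1 [339.2910297  387.55775106]
```

Request:
carry_out(
  rows=[
    [5,14,0,1],
    [9,27,0,1],
    [9,27,-25,1],
    [9,27,-50,1],
    [9,27,-75,1],
    [9,27,-90,1],
    [9,27,-100,1],
    [9,27,-103,1],
    [9,27,-103,1],
    [9,27,-103,1],
  ],
)

```text
time: 2.28
tool_pos: [508.1, 263.1, 124.2]
tcp_rot: [-2.14, 1.569, -0.494]
contact_force: [0.2, 0.9, 0.5]
grip_width: 0.4
```

```bash
python3 - <<'E'
from h import *
o=get_obs();print(o['tool_pos'],o['contact_force'],o['time'])
a=cv2.cvtColor(capture("scene"),cv2.COLOR_RGB2BGR)[100:225,250:370];b=cv2.cvtColor(capture("wrist"),cv2.COLOR_RGB2BGR)[100:300,180:460]
cv2.imwrite("pics/s2.png",np.hstack([cv2.resize(a,(384,400),interpolation=2),cv2.resize(b,(416,400))]))
E
```

```text
[508.1068161  263.09434303 124.23038284] [0.21001899 0.86898155 0.47766156] 2.2833
```

View pics/s2.png

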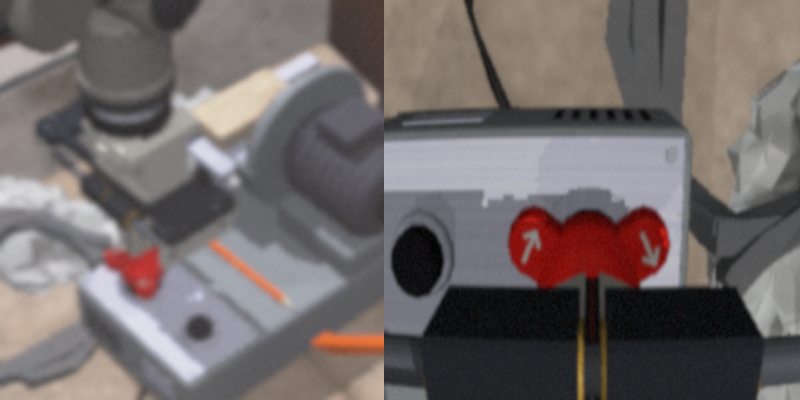

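Request:
carry_out(
  rows=[
    [0,0,-4,0],
    [0,0,-7,0],
    [0,0,-10,0],
    [0,0,-12,0],
    [0,0,-14,0],
    [0,0,-14.5,0],
    [0,0,-14.5,0],
  ],
)

```text
time: 2.97
tool_pos: [508.1, 262.9, 109.6]
tcp_rot: [-2.097, 1.569, -0.45]
contact_force: [-0.2, -0.3, -1.0]
grip_width: -0.0
```

Request:
carry_out(
  rows=[
    [0,0,10,0],
    [0,0,20,0],
    [0,0,20,0],
    [0,0,20,0],
    [15,20,20,0],
    [30.5,39,20,0],
    [30.5,39,20,0],
    [30.5,39,10,0],
    [30.5,39,0,0],
    [30.5,39,0,0],
  ],
)

```text
time: 3.8
tool_pos: [536.5, 300.6, 106.5]
tcp_rot: [2.12, 1.566, -2.517]
contact_force: [-1.4, 0.6, -0.3]
grip_width: 0.6
```

```bash
python3 - <<'E'
from h import *
o=get_obs();print(o['tool_pos'],o['contact_force'],o['time'])
a=cv2.cvtColor(capture("scene"),cv2.COLOR_RGB2BGR)[100:225,250:370];b=cv2.cvtColor(capture("wrist"),cv2.COLOR_RGB2BGR)[100:300,180:460]
cv2.imwrite("pics/s3.png",np.hstack([cv2.resize(a,(384,400),interpolation=2),cv2.resize(b,(416,400))]))
E
```

```text
[536.47749404 300.56526123 106.48149013] [-1.44966261  0.64174975 -0.25527006] 3.8
```

View pics/s3.png

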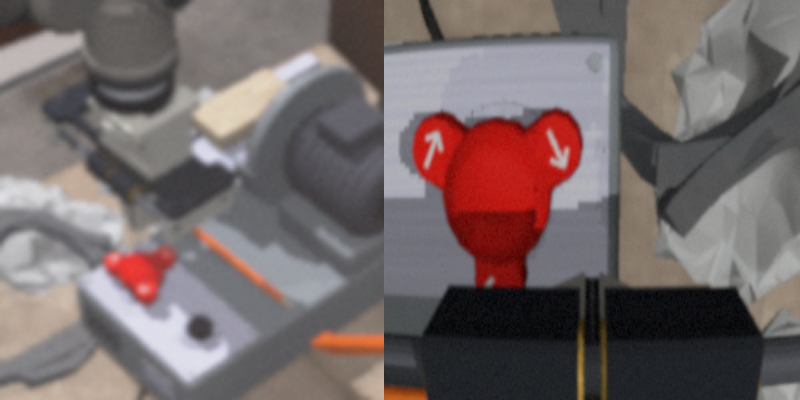

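Request:
carry_out(
  rows=[
    [4,1,-5,0],
    [4,1,-14,0],
    [4,1,-22,0],
    [4,1,-22,0],
    [4,1,-22,0],
  ],
)

```text
time: 4.32
tool_pos: [541.2, 301.8, 85.7]
tcp_rot: [2.189, 1.567, -2.449]
contact_force: [0.1, -0.0, 0.7]
grip_width: 0.8
```

```bash
python3 - <<'E'
from h import *
o=get_obs();print(o['tool_pos'],o['contact_force'],o['time'])
a=cv2.cvtColor(capture("scene"),cv2.COLOR_RGB2BGR)[100:225,250:370];b=cv2.cvtColor(capture("wrist"),cv2.COLOR_RGB2BGR)[100:300,180:460]
cv2.imwrite("pics/s4.png",np.hstack([cv2.resize(a,(384,400),interpolation=2),cv2.resize(b,(416,400))]))
E
```

```text
[541.18497184 301.76138474  85.65292292] [ 8.11279402e-02 -5.04964579e-05  6.54049759e-01] 4.3167
```

View pics/s4.png

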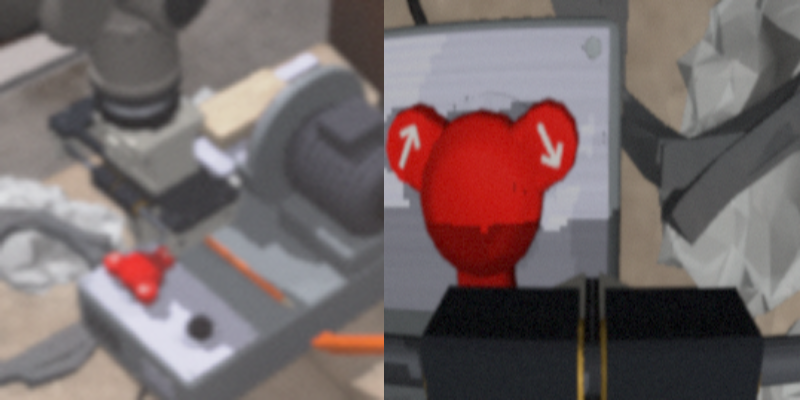

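Request:
carry_out(
  rows=[
    [0,-4,0,0],
    [0,-8,0,0],
    [0,-11,0,0],
    [0,-14,0,0],
    [0,-17,0,0],
    [0,-20,0,0],
    [0,-22,0,0],
    [0,-22,0,0],
  ],
)

```text
time: 5.08
tool_pos: [544.1, 281.4, 88.4]
tcp_rot: [-1.247, 1.565, 0.399]
contact_force: [4.5, 5.9, 3.2]
grip_width: 0.5
```

```bash
python3 - <<'E'
from h import *
o=get_obs();print(o['tool_pos'],o['contact_force'],o['time'])
a=cv2.cvtColor(capture("scene"),cv2.COLOR_RGB2BGR)[100:225,250:370];b=cv2.cvtColor(capture("wrist"),cv2.COLOR_RGB2BGR)[100:300,180:460]
cv2.imwrite("pics/s5.png",np.hstack([cv2.resize(a,(384,400),interpolation=2),cv2.resize(b,(416,400))]))
E
```

```text
[544.05431687 281.35474164  88.44668854] [4.46549416 5.94884983 3.17109472] 5.0833
```

View pics/s5.png

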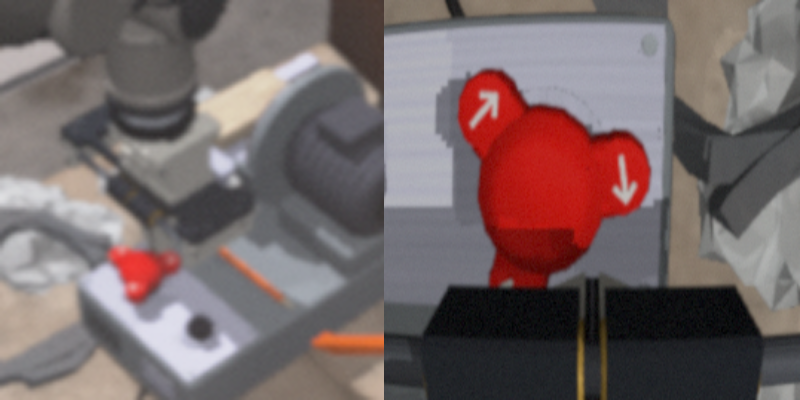

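Request:
carry_out(
  rows=[
    [-3,-2,-4,0],
    [-5,-5,-5,0],
    [-5,-8,-5,0],
    [-5,-10,-5,0],
    [-5,-12,-5,0],
    [-5,-14,-5,0],
    [-5,-14,-5,0],
  ],
)

```text
time: 5.77
tool_pos: [541.0, 268.2, 85.3]
tcp_rot: [-1.242, 1.559, 0.403]
contact_force: [3.3, 4.0, 5.1]
grip_width: 0.5
```

```bash
python3 - <<'E'
from h import *
o=get_obs();print(o['tool_pos'],o['contact_force'],o['time'])
a=cv2.cvtColor(capture("scene"),cv2.COLOR_RGB2BGR)[100:225,250:370];b=cv2.cvtColor(capture("wrist"),cv2.COLOR_RGB2BGR)[100:300,180:460]
cv2.imwrite("pics/s6.png",np.hstack([cv2.resize(a,(384,400),interpolation=2),cv2.resize(b,(416,400))]))
E
```

```text
[541.03095586 268.15599948  85.28898868] [3.27029164 4.01136196 5.05996835] 5.7667
```

View pics/s6.png

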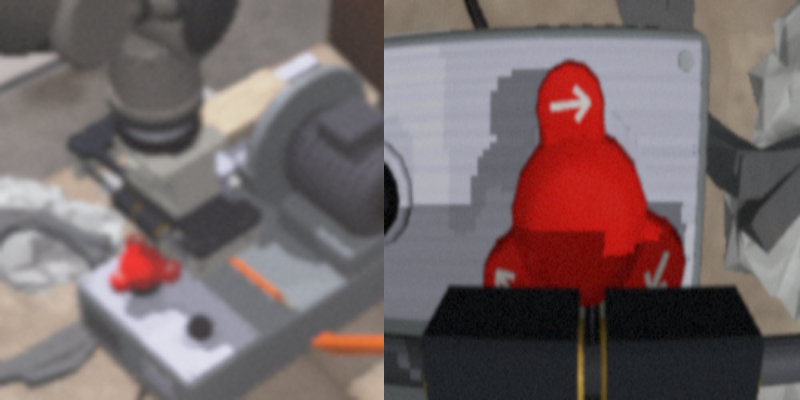

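Request:
carry_out(
  rows=[
    [2,5,0,0],
    [4,10,0,0],
    [4,16,0,0],
    [4,22,0,0],
    [4,29,0,0],
    [4,36,0,0],
    [4,40,0,0],
    [4,40,0,0],
    [4,40,15,0],
    [4,40,40,0],
    [4,40,55,0],
    [4,40,55,0],
    [4,40,55,0],
  ],
)

```text
time: 6.95
tool_pos: [545.3, 308.1, 140.8]
tcp_rot: [-1.266, 1.558, 0.379]
contact_force: [0.1, 0.4, 0.5]
grip_width: 0.8
```

```bash
python3 - <<'E'
from h import *
o=get_obs();print(o['tool_pos'],o['contact_force'],o['time'])
t0=cv2.imread("pics/top0.png")[185:245,235:345]
a=cv2.cvtColor(capture("scene"),cv2.COLOR_RGB2BGR)[165:225,260:350];b=cv2.cvtColor(capture("wrist"),cv2.COLOR_RGB2BGR)[60:300,180:460]
a0=cv2.imread("pics/scene0.png")[165:225,260:350]
cv2.imwrite("pics/s7.png",np.hstack([np.vstack([cv2.resize(x,(375,250),interpolation=2) for x in (a0,a)]),cv2.resize(b,(425,500))]))
E
```

```text
[545.32618178 308.12763703 140.78314884] [0.07579466 0.43766945 0.52340993] 6.95
```

View pics/s7.png

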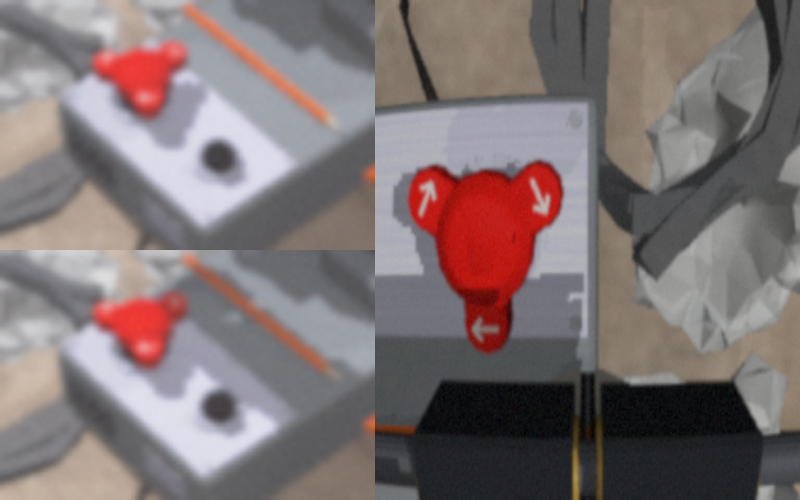

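Request:
carry_out(
  rows=[
    [-10,-35,0,0],
    [-20,-70,0,0],
    [-28,-105,0,0],
    [-32,-124,0,0],
    [-32,-127.5,0,0],
    [-32,-127.5,-20,0],
    [-32,-127.5,-38,0],
    [-32,-127.5,-40,0],
    [-32,-127.5,-40,0],
  ],
)

```text
time: 7.8
tool_pos: [511.5, 180.6, 97.5]
tcp_rot: [-1.121, 1.565, 0.524]
contact_force: [-0.4, 0.2, 0.1]
grip_width: 0.4
```

```bash
python3 - <<'E'
from h import *
o=get_obs();print(o['tool_pos'],o['contact_force'],o['time'])
c0=cv2.cvtColor(cv2.imread("pics/scene0.png"),cv2.COLOR_BGR2RGB);c=capture("scene")
for i in(c0,c):
    m=red(i)[165:205,270:320];ys,xs=np.nonzero(m);print(xs.mean(),ys.mean(),ys.min(),len(xs))
a=cv2.cvtColor(c,cv2.COLOR_RGB2BGR)[110:225,260:370];b=cv2.cvtColor(capture("wrist"),cv2.COLOR_RGB2BGR)[60:300,180:460]
cv2.imwrite("pics/s8.png",np.hstack([cv2.resize(a,(375,400),interpolation=2),cv2.resize(b,(425,400))]))
E
```

```text
[511.4775245  180.58018251  97.47033044] [-0.43408552  0.2311458   0.10335046] 7.8
23.420382165605094 17.605095541401273 12 157
20.477272727272727 18.84090909090909 13 88
```

View pics/s8.png

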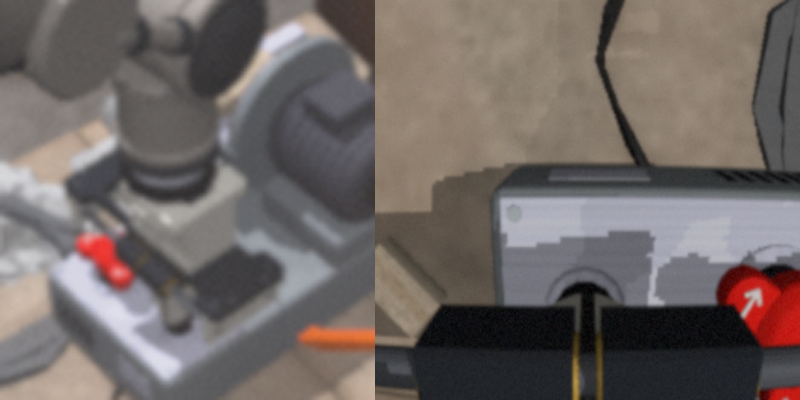

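Request:
carry_out(
  rows=[
    [1,0,-3,0],
    [1,0,-6,0],
    [1,0,-8,0],
    [1,0,-10,0],
    [1,0,-10.5,0],
    [1,0,-10.5,0],
    [1,0,-10.5,0],
  ],
)

```text
time: 8.48
tool_pos: [514.5, 181.2, 89.4]
tcp_rot: [-1.265, 1.559, 0.381]
contact_force: [1.9, 2.8, 5.5]
grip_width: 0.5
```

Request:
carry_out(
  rows=[
    [-1,0,-2,0],
    [-1,0,-3.5,0],
    [-1,0,-3.5,0],
    [-1,0,-3.5,0],
  ],
)

```text
time: 8.82
tool_pos: [514.6, 181.2, 88.3]
tcp_rot: [-1.33, 1.555, 0.315]
contact_force: [-2.0, 0.9, 19.4]
grip_width: 0.3
```

Bottomed out (19 N at z 88.3). Releasing.

Request:
carry_out(
  rows=[
    [0,0,8,0],
    [0,0,25,0],
    [0,0,50,0],
    [0,0,80,0],
    [-20,0,110,0],
    [-50,0,130,0],
    [-80,0,140,0],
    [-110,0,140,0],
    [-130,0,140,0],
    [-130,0,140,0],
    [-130,0,140,0],
  ],
)

```text
time: 9.73
tool_pos: [383.4, 181.0, 228.1]
tcp_rot: [-1.355, 1.557, 0.291]
contact_force: [0.4, -0.3, 1.1]
grip_width: 0.5
```

```bash
python3 - <<'E'
from h import *
o=get_obs();print(o['tool_pos'],o['contact_force'],o['time'])
for n,(x0,y0,x1,y1) in dict(scene=(265,165,325,215),top=(225,170,345,245)).items():
    c0=cv2.cvtColor(cv2.imread(f"pics/{n}0.png"),cv2.COLOR_BGR2RGB)
    c=capture(n)
    for i in(c0,c):
        for k,m in(("red",red(i[y0:y1,x0:x1])),("dark",i[y0:y1,x0:x1].max(2)<60)):
            ys,xs=np.nonzero(m);print(n,k,xs.mean().round(2) if len(xs) else 0,ys.mean().round(2) if len(ys) else 0,len(xs))
    cv2.imwrite(f"pics/{n}9.png",cv2.cvtColor(c,cv2.COLOR_RGB2BGR))
cv2.imwrite("pics/end.png",np.hstack([cv2.resize(cv2.imread(f"pics/top{k}.png")[90:290,170:430],(400,308),interpolation=2) for k in(0,9)]))
E
```

```text
[383.41961569 180.98513896 228.13736497] [ 0.35526207 -0.2529551   1.06540256] 9.7333
scene red 28.42 17.61 157
scene dark 0 0 0
scene red 32.24 22.14 21
scene dark 2.8 12.0 5
top red 49.45 44.54 310
top dark 63.97 28.59 66
top red 49.45 44.54 310
top dark 60.24 24.96 51
```

```bash
python3 - <<'E'
from h import *
a,b=[cv2.imread(f"pics/top{k}.png").astype(int) for k in(0,9)]
d=np.abs(a-b).max(2)
for n,(x0,y0,x1,y1) in dict(reset=(300,204,318,222),blank=(230,112,262,165),pencil=(252,176,320,190),cube=(375,218,408,244),brush=(398,240,425,315)).items(): print(n,(d[y0:y1,x0:x1]>40).mean().round(3))
close_job()
E
```

```text
reset 0.0
blank 0.0
pencil 0.0
cube 0.283
brush 0.285
the job is handed in; nothing more can be done
```

I ran the full stop-button test and handed the job in at about 9.7 s on the robot clock. No verdict was reported.

- **Stop pressed:** I pushed the head down with the closed fingertips. It snapped in, with about 1 N measured at tool height 109.6 mm, and I took the fingers off it.
- **Stop released:** I pushed lobe_0 clockwise until the head sprang out. The picture showed roughly 0.9 rad of turn. I let go, and the head returned to rest.
- **Reset pressed:** I pressed it fully down after the stop was out. It bottomed at tool height 88.3 mm with 19 N, and I released it. My first push reached only 89.4 mm and 5.5 N, so I pressed a little further.

In the last top-camera picture, the stop head's red area matched the start exactly: 310 pixels with the same centroid. The reset button, blank and pencil areas showed no change either. The arm ended at rest, clear of everything, with about 1 N on the force reading.

**Checks that disagreed or could not be made:**
- About 28% of the pixels around the pine cube and dust brush differed from the start. The arm never went near them at low height, so this is probably the arm or its shadow, but I did not confirm it.
- The final scene-camera comparison did not work as a check, because most of the stop head was missing from its red mask, probably hidden by the arm.
- My last picture could not be viewed because I had reached the 12-picture limit, so the end state rests on the numbers above.

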